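# Load a reservoir cartridge on a sprung, latching loading stage

### The job

Load the low oblong reservoir cartridge into the analyser's loading station: set it flat inside the rim of the raised sprung platform, its long side along the platform's long side, then push it down with the platform and hold it there until the latch tongue has slid across the platform's edge and keeps it down after you let go. Leave the round and the tall reservoirs out of it, and do not knock the tall one over.

Things in the scene. Friction and masses are not known exactly. Their poses are not given: they have to be found in the camera images.
- cartridge: Low oblong white plastic block 76 (x) by 52 (y) by 30 mm high, rigid, 0.25 kg, with an upright grip rib centred on its lid: 54 mm long (x), 14 thick (y), 32 tall, its top 62 mm above the underside. Origin: centre of the underside; z up. Loads either way round. Two other white reservoirs with like ribs stand near: a round one, 58 mm across, and the tall one.
- nest (a point): Centre of the top face of the sprung aluminium platform in the white fixed station; moves with it. x: along its long side, towards the latch; z up. A 5 mm high rim bounds a flat nest 96 (x) by 72 mm (y) centred here. 60 mm above the bench when raised (cartridge on or not), 12 mm lower when latched, 18 mm lower at its hard stop. Pushing it down takes 4 to 12 N.
- latch (a joint): Flat brass tongue, 30 mm wide, at the platform's +x edge; slide in m: 0 = blocked by the raised platform, 0.012 = fully across the edge, locking it down. Its own spring moves it, in about 1 s, while the platform is held 12 to 18 mm down; let go too early, the platform springs up. Its guide on the housing is 62 mm high, 70 to 112 mm from the nest's centre.
- tower: The tall reservoir, a bystander not to be knocked over: a white plastic block 46 by 46 mm, 62 mm high, with a grip rib 36 mm long (x), 14 thick and 28 tall on top (90 mm in all). Origin: centre of the underside; z up.
There are look-alikes about, which are no part of the job. What is shaped like the cartridge but pink is not meant. Of the things that look like the part that bears nest, the larger one is meant.

How it is judged:
On the way, in this order (a step that is already met when the one before it is completed fails the run):
1. the cartridge sits flat inside the platform's rim while the latch is still open (x of cartridge in the frame of nest between -0.013 and 0.013 m and y of cartridge in the frame of nest between -0.013 and 0.013 m and z of cartridge in the frame of nest below 0.004 m and angle between cartridge's own z axis and vertical below 0.12 rad and value of joint latch below 0.004 m).
2. the platform is down and the latch tongue is across its edge (value of joint latch above 0.008 m and height (world z) of nest below 0.052 m), for 0.1 s.
At the end, for the whole second after the job is handed in: Platform latched down (top 52 mm or less above the bench, tongue over 8 mm across its edge); cartridge released, at rest, flat in the rim: within 13 mm of the nest's centre along and across, under 4 mm off the platform, tilt under 7 deg, long side within 20 deg of the platform's (all of step 2 and x of cartridge in the frame of nest between -0.013 and 0.013 m and y of cartridge in the frame of nest between -0.013 and 0.013 m and z of cartridge in the frame of nest below 0.004 m and angle between cartridge's own z axis and vertical below 0.12 rad and angle between the x axis of cartridge and the x axis of nest, either way round below 0.35 rad and linear speed of cartridge below 0.02 m/s); the robot touches nothing.
It fails at once if the tall reservoir is knocked over (angle between tower's own z axis and vertical above 0.6 rad).
It also fails if it takes over 42 s, if anything falls off the work surface, if the arm or the gripper's body presses on something with over 40 N, if the wrist force passes 120 N, or if a joint passes its speed limit or range.

### The arm

A 6-joint arm with a two-finger parallel gripper is mounted at the origin on the work surface. World frame = base frame: x ahead of the robot, y to its left, z up, the work surface at z = 0. Lengths are in m, angles in rad, forces in N, time in s.
With the tool pointing down it reaches from about 0.4 to 0.825 m from the base axis. Payload 7 kg.
Tool frame: the origin (TCP) lies midway between the tips of the shut fingers; the grasp point (between the pads) lies 19 mm behind it; z points along the fingers, y is the line along which they close (so a half turn about z gives the same grasp; the last joint's range is limited). The gripper opens to 88 mm and grips with 3 to 60 N. Pads are 19 mm wide; open, the fingers measure 130 mm over their backs; the gripper's body (78 mm by 193 mm) begins 47 mm behind the grasp point.
Start: joints at [-0.85, 0.359, 0.012, 0, -1.224, -0.288], TCP at [0.283, -0.613, 0.227] pointing down, gripper open.
Joint ranges: [-3.07, 3.07], [-1.43, 2.12], [-1.02, 1.25], [-3.03, 1.67], [-3.05, -0], [-3.03, 3.03]. Speed limits (rad/s): [2.39, 2.39, 3.01, 3.14, 3.14, 3.14].

### API

Orientations are given as [roll, pitch, yaw] about the fixed x, y, z axes, in that order (R = Rz(yaw) Ry(pitch) Rx(roll)).
In Python, from station import arm gives the robot as it stands.
- The arm moves only by the tool servo_tool, never from a script. Its argument "deltas" is a list of rows, each a list of 7 numbers: the closure, from -1 (fully open) to 1 (shut), then the shift along the tool's x, y, z in mm, then the turn, a rotation vector about the tool's x, y, z in degrees. In form: [[gripper, x, y, z, ax, ay, az], ...]. A call has 1 to 20 rows; each row shifts and turns the commanded pose from where the row before left it, along the tool's axes as they then stand; what a row does not reach is not made up. A row lasts 1/12 s, in which the tool goes at most 41.7 mm and 7.16 degrees, less where a joint would pass 70% of its speed; a pose out of reach is approached as far as the arm can. A call is refused whole if a number of a shift passes 41.7 or a number of a turn 7.16, either way. A call with a gripper value outside its range is refused whole. The fingers move at their own pace and stop on an object; "squeeze" is the grip in N (left out, the last holds). Time passes only in rows, so rows that do not move let the fingers close. It gives the time, the measured TCP pose, the force, the opening and the grip force at its end, in the units of the state.
- arm.get_state(): the state, without advancing time (a new reading comes with each control period).
- arm.grab_frame(name): name is "scene" or "top" or "wrist"; returns a dict with "color" (384x512x3 uint8, red, green, blue), "K" (3x3 intrinsics, pixels), "position" and "orientation" of the camera in the world. Camera axes: x right, y down, z forward; pixel columns grow to the right and rows downward; lengths in m; the calibration is good to about 2 mm. A picture is of the moment at which its call begins. There is no depth.
- arm.job_done(): hands the job in; it is judged then, once.
Trained networks look in a picture, given as the dict that the camera call returned (one of the last four; its "shot" number tells which), for a name from the list of things; names that differ only in an ending like _2 or _b are one class to them, and where a whole thing is asked for, a point or a joint stands for the part that bears it (a point fixed in the world has none). Each returns a list of dicts, best first, with "conf" (0 to 1); they miss things now and then, are a little off and sometimes report something else, mostly with a low value. They report only what shows in the picture. A call takes as long as a camera call. They do not tell look-alikes from the thing itself.
- arm.recognise(query, picture): "at" ([x, y, z] in m, in the coordinates of the camera as it stood for that picture, good to about 4 mm: the middle of the surface that is visible of it).
The state is a dict: "t": time; "q": joint angles; "qd": joint speeds; "joint_efforts": joint torques, N m; "eef_pos": TCP position; "ee_rot": TCP orientation; "force": force on the tool from outside, world axes, zero at the start; "moment": the same for the moment, N m; "width": finger opening in m; "gripper_force": force on a finger pad.
Only numpy, scipy, OpenCV 4.12 (cv2) and the standard library are available. Lean on these libraries where they do the work, as an engineer would, in place of code of your own. Each camera call takes 0.05 s, during which the arm holds its last target. There are 200 camera calls.

## Working session

There is one attempt and no reset: what is moved stays moved. The work goes in short steps, Python scripts to look and compute and a tool call to move; the robot and the scene stay as the last step left them, time stands still between calls to the robot, and variables do not carry over. Pictures are saved under pics/ and viewed, at most 10 in all, crops included, and the job is handed in when it is done.

Besides the shell and the picture viewer there is one more tool, called as a command line: name --pt "numbers of a row" for each row, then --argument value for the rest. servo_tool: Moves the arm, as the interface text tells. Its arguments: {"type":"object","properties":{"deltas":{"type":"array","items":{"type":"array","items":{"type":"number"}}},"squeeze":{"type":"number"}},"required":["deltas"]}

```bash
mkdir -p pics
cat > h.py <<'E'
import numpy as np, cv2
from station import arm
from scipy.spatial.transform import Rotation as R
def camR(f):
    o=np.array(f['orientation'],float)
    return o if o.shape==(3,3) else R.from_euler('xyz',o).as_matrix()
def proj(f,P):
    c=camR(f).T@(np.array(P,float)-f['position']); u=np.array(f['K'])@c; return u[:2]/u[2]
def ray(f,px,z):
    d=camR(f)@np.linalg.inv(f['K'])@np.array([px[0],px[1],1.]); p=np.array(f['position']); return p+d*(z-p[2])/d[2]
def save(f,n,crop=None,s=1):
    im=f['color'][:,:,::-1]
    if crop: im=im[crop[1]:crop[3],crop[0]:crop[2]]
    cv2.imwrite('pics/'+n,cv2.resize(im,None,fx=s,fy=s,interpolation=cv2.INTER_CUBIC))
def find(f,q):
    for d in arm.recognise(q,f):
        w=camR(f)@np.array(d['at'])+f['position']; print(q,round(d['conf'],2),w.round(3),proj(f,w).round(0))
E
python3 - <<'E'
from h import *
ims=[]
for n in('scene','top'):
    f=arm.grab_frame(n); print(n,f['orientation'],f['position'],f['K'][0][0]); ims.append(f['color'][:,:,::-1])
    save(f,n+'0.png',s=1.5)
    for q in('cartridge','nest','tower','latch'): find(f,q)
print(arm.get_state())
E
```

```text
scene [-2.58323217  0.01494628  2.27825883] [0.88405712 0.30593501 0.89270346] 437.69450451362377
cartridge 0.97 [0.647 0.006 0.034] [227. 253.]
nest 0.63 [0.558 0.222 0.059] [337. 282.]
nest 0.63 [0.343 0.171 0.045] [372. 199.]
tower 0.58 [ 0.544 -0.255  0.059] [174. 153.]
latch 0.42 [0.626 0.226 0.058] [318. 309.]
top [-2.94810913 -0.01747607 -1.59492786] [ 0.34501465 -0.00446316  0.89192488] 410.0178655850466
cartridge 0.96 [ 0.621 -0.109  0.026] [294. 142.]
cartridge 0.63 [0.642 0.002 0.032] [244. 133.]
nest 0.85 [0.343 0.164 0.04 ] [166. 273.]
nest 0.71 [ 0.534 -0.264  0.061] [372. 176.]
nest 0.61 [0.551 0.222 0.061] [138. 172.]
tower 0.7 [ 0.533 -0.265  0.062] [372. 175.]
latch 0.48 [0.39  0.174 0.037] [162. 250.]
latch 0.45 [0.622 0.225 0.051] [139. 141.]
{'t': 0.5, 'q': array([-8.49901055e-01,  3.58610241e-01,  1.18599920e-02,  3.06460671e-06,
       -1.22405809e+00, -2.88093276e-01]), 'qd': array([-3.00446100e-04, -1.00171066e-03,  1.29767770e-03, -2.80338773e-04,
        1.97282554e-04, -6.54563953e-05]), 'joint_efforts': array([-7.97317516e-04, -5.81798136e+01,  2.93067294e+01,  6.99695885e+00,
        1.19118614e-02, -4.63372317e-05]), 'eef_pos': array([ 0.28307143, -0.61274758,  0.22653772]), 'ee_rot': array([ 3.14158196e+00, -6.17637320e-06, -2.70878962e+00]), 'force': array([-0.20200691, -0.47636446,  0.05638762]), 'moment': array([-0.02506645, -0.04535033, -0.00161372]), 'gripper_force': 0.0, 'width': 0.08768306421552269}
```

View pics/top0.png

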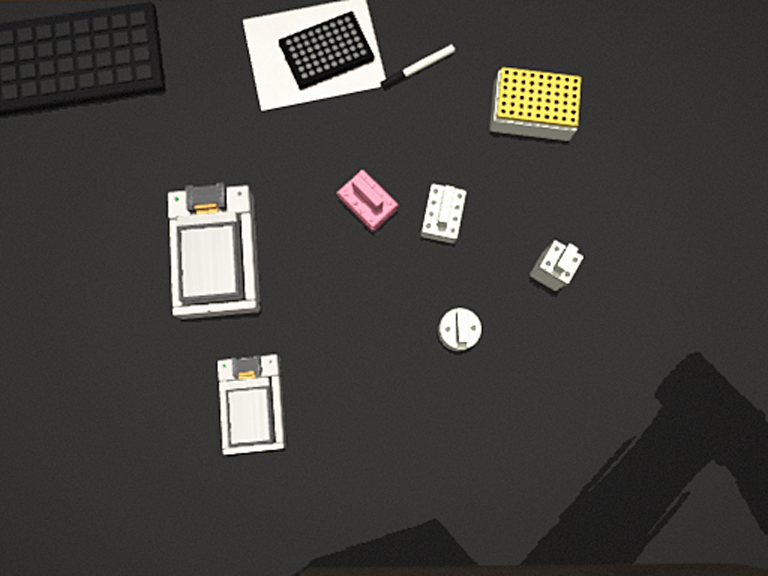

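View pics/scene0.png

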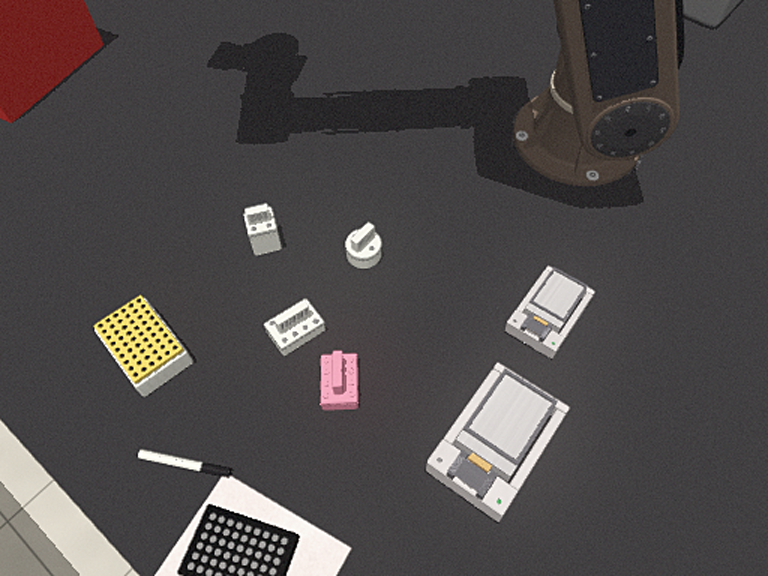

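Top view candidates (native px): white oblong with rib at (296,141) is the cartridge by its description. The pink oblong (245,133) is excluded by colour, the round one (307,219) and the tower (372,177) by shape. The larger station at (140,173) is meant, and the smaller at (167,270) is the decoy. Next is one close crop as a check, along with outline measurements.

Run:
```python
from h import *
f=arm.grab_frame('top'); im=f['color']
a=cv2.resize(im[105:175,260:330],(560,560),interpolation=3)[:, :400]
b=cv2.resize(im[115:215,105:180],(390,520),interpolation=3)
c=np.zeros((560,790,3),np.uint8); c[:,:400]=a; c[:520,400:]=b
cv2.imwrite('pics/crop1.png',c[:,:,::-1])
print(f['shot'] if 'shot' in f else '')
```

```text
3
```

View pics/crop1.png

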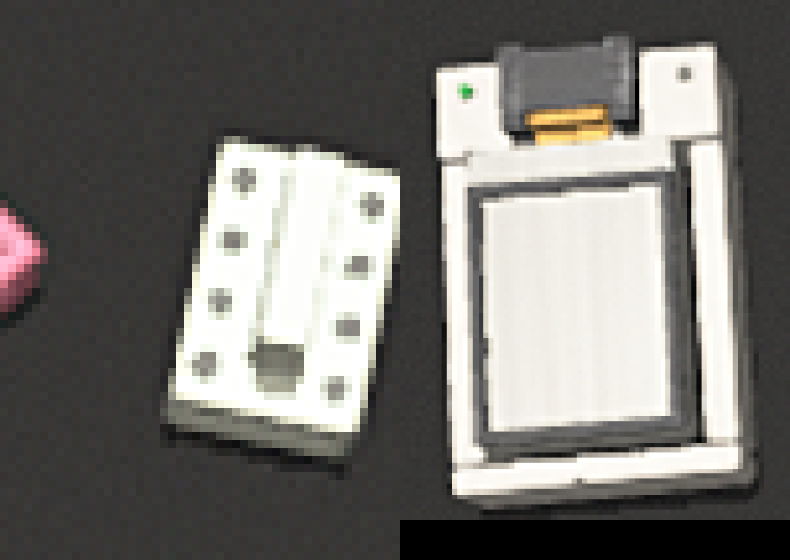

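servo_tool --pt "-1 -32 20 0 0 0 0" --pt "-1 -32 20 0 0 0 0" --pt "-1 -32 20 0 0 0 0" --pt "-1 -32 20 0 0 0 0" --pt "-1 -32 20 0 0 0 0" --pt "-1 -32 20 0 0 0 0" --pt "-1 -32 20 0 0 0 0" --pt "-1 -32 20 0 0 0 0" --pt "-1 -32 20 0 0 0 0" --pt "-1 -32 20 0 0 0 0" --pt "-1 -32 20 0 0 0 0" --pt "-1 -32 20 0 0 0 0" --pt "-1 -32 20 0 0 0 0" --pt "-1 -32 20 0 0 0 0" --pt "-1 -32 20 0 0 0 0" --pt "-1 -32 20 0 0 0 6.2" --pt "-1 0 0 0 0 0 6.2" --pt "-1 0 0 0 0 0 6.2" --pt "-1 0 0 0 0 0 6.2"

```text
t: 2.13
eef_pos: [0.614, -0.1065, 0.2263]
ee_rot: [-3.142, -0.0, 3.138]
force: [0.1, 0.7, 1.4]
width: 0.0874
gripper_force: 0.0
```

The crop shows the white oblong with a centred rib and eight dots; its lid corners are at about (225,140), (400,175), (350,435) and (170,400) in the crop. The large station's platform corners are at (485,197), (662,183), (675,418) and (488,433), with the latch at the top (+x). I'll turn these into positions and check them with the wrist camera.

Run:
```python
from h import *
t=arm.grab_frame('top')
L=[ray(t,(260+u/8-.5,105+v/8-.5),.03) for u,v in((225,140),(400,175),(350,435),(170,400))]
N=[ray(t,(105+(u-400)/5.2-.5,115+v/5.2-.5),.06) for u,v in((485,197),(662,183),(675,418),(488,433))]
for n,C in(('cart',L),('nest',N)):
    C=np.array(C); m=C.mean(0); d=C[0]+C[1]-C[2]-C[3]; print(n,m.round(4),'yaw',np.degrees(np.arctan2(d[1],d[0])).round(1),'len',np.linalg.norm(d)/2, np.linalg.norm(C[0]-C[1]))
f=arm.grab_frame('wrist'); print(f['position'],f['orientation'],f['K'][0][0])
find(f,'cartridge'); save(f,'w1.png',s=1.5)
```

```text
cart [ 0.6234 -0.1107  0.03  ] yaw -13.3 len 0.07632591725507912 0.04938205768937865
nest [0.5481 0.2215 0.06  ] yaw 3.7 len 0.09680465881573956 0.07093850829726213
[ 0.53288941 -0.10597933  0.38411782] [ 2.83999479e+00 -5.62867358e-04  1.55900033e+00] 339.82171577467574
cartridge 0.98 [ 0.614 -0.113  0.027] [245. 169.]
cartridge 0.87 [ 0.635 -0.004  0.03 ] [345. 188.]
```

View pics/w1.png

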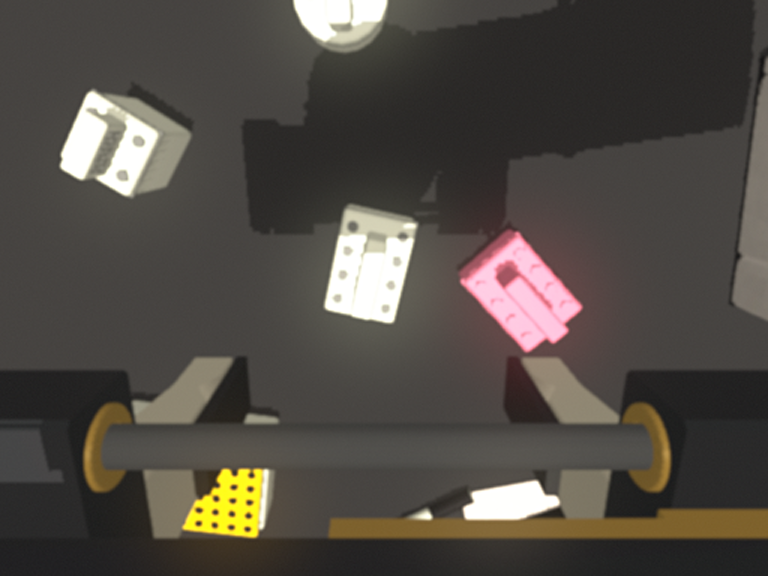

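The wrist view shows the cartridge lid with corners at about (347,206), (416,220), (393,323) and (326,308) in the picture. The pink one is to the right, the tower at upper left and the round one at the top.

Run:
```python
from h import *
f=arm.grab_frame('wrist')
C=np.array([ray(f,(u/1.5-.5,v/1.5-.5),.03) for u,v in((393,323),(326,308),(347,206),(416,220))]); m=C.mean(0); d=C[0]+C[1]-C[2]-C[3]
print(m,np.degrees(np.arctan2(d[1],d[0])),np.linalg.norm(d)/2)
```

```text
[ 0.62143416 -0.11216885  0.03      ] -11.806468292784967 0.077081842950126
```

servo_tool --pt "0.1 -8 -5 30 0 0 0" --pt "0.1 0 0 30 0 0 6.15" --pt "0.1 0 0 30 0 0 6.15" --pt "0.1 0 0 30 0 0 0" --pt "0.1 0 0 25 0 0 0" --pt "0.1 0 0 20 0 0 0" --pt "0.1 0 0 15 0 0 0" --pt "0.1 0 0 10 0 0 0" --pt "0.1 0 0 0 0 0 0"

```text
t: 3.08
eef_pos: [0.6202, -0.1128, 0.0344]
ee_rot: [-3.141, -0.003, 2.928]
force: [-0.7, -0.2, 0.0]
width: 0.0399
gripper_force: 0.0
```

servo_tool --pt "1 0 0 0 0 0 0" --pt "1 0 0 0 0 0 0" --pt "1 0 0 0 0 0 0" --pt "1 0 0 0 0 0 0" --pt "1 0 0 0 0 0 0" --pt "1 0 0 0 0 0 0" --squeeze 30

```text
t: 3.58
eef_pos: [0.6222, -0.1124, 0.0375]
ee_rot: [3.141, 0.001, 2.927]
force: [-0.2, 0.8, 3.9]
width: 0.0137
gripper_force: 29.9
```

servo_tool --pt "1 0 0 -15 0 0 0" --pt "1 0 0 -30 0 0 0" --pt "1 0 0 -35 0 0 0" --pt "1 0 0 -35 0 0 0" --pt "1 0 0 -35 0 0 0" --pt "1 12 26 0 0 0 0" --pt "1 12 26 0 0 0 0" --pt "1 12 26 0 0 0 0" --pt "1 12 26 0 0 0 0" --pt "1 12 26 0 0 0 0" --pt "1 12 26 0 0 0 0" --pt "1 12 26 0 0 0 0" --pt "1 12 26 0 0 0 0" --pt "1 12 26 0 0 0 0" --pt "1 12 26 0 0 0 0"

```text
t: 4.83
eef_pos: [0.5588, 0.1682, 0.1863]
ee_rot: [-3.141, -0.001, 2.927]
force: [0.3, -0.6, -3.5]
width: 0.014
gripper_force: 29.9
```

servo_tool --pt "1 12 26 0 0 0 -5.3" --pt "1 11 24 0 0 0 -5.3" --pt "1 0 0 0 0 0 -5.3" --pt "1 0 0 0 0 0 0" --pt "1 0 0 0 0 0 0"

```text
t: 5.25
eef_pos: [0.5451, 0.2202, 0.1862]
ee_rot: [-3.141, -0.001, -3.081]
force: [0.3, -0.8, -2.7]
width: 0.0137
gripper_force: 29.9
```

Run:
```python
from h import *
s=arm.get_state(); print(s['eef_pos'],s['ee_rot'],s['width'])
w=arm.grab_frame('wrist'); find(w,'cartridge'); find(w,'nest')
f=arm.grab_frame('scene'); find(f,'cartridge')
c=cv2.resize(w['color'],(512,384)); d=cv2.resize(f['color'][150:360,220:420],(400,420))
o=np.zeros((600,800,3),np.uint8); o[:,:]=cv2.resize(w['color'],(800,600)); cv2.imwrite('pics/w2.png',o[:,:,::-1])
cv2.imwrite('pics/s2.png',cv2.resize(f['color'][150:360,240:420],(514,600))[:,:,::-1])
```

```text
[0.54512689 0.22015383 0.18619439] [-3.14118813e+00 -8.81745296e-04 -3.08097894e+00] 0.013714186788095715
cartridge 0.76 [0.633 0.012 0.033] [ 40. 252.]
cartridge 0.65 [0.521 0.218 0.176] [250. 204.]
nest 0.75 [0.509 0.219 0.059] [252. 147.]
cartridge 0.95 [0.574 0.22  0.183] [341. 262.]
cartridge 0.8 [0.649 0.006 0.033] [226. 254.]
```

View pics/w2.png

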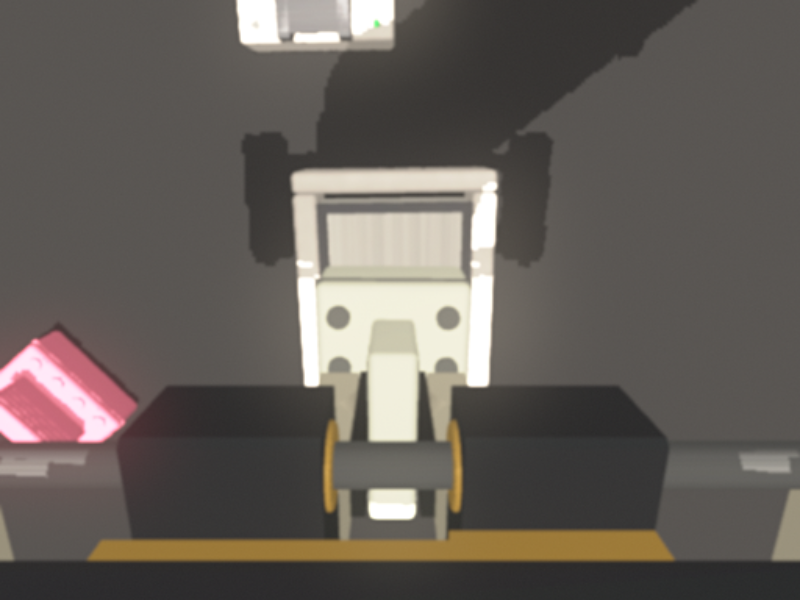

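The wrist view shows the cartridge held square over the big platform. The lid's far edge runs from (318,280) to (470,280) and the nest's far inner corners are at (327,211) and (464,211).

Run:
```python
from h import *
f=arm.grab_frame('wrist'); g=lambda u,v,z: ray(f,(u*.64-.5,v*.64-.5),z).round(4)
print('lid',g(318,280,.179),g(470,280,.179),'rib',g(369,352,.211),g(416,352,.211), 'ribend',g(369,517,.211),g(415,517,.211))
print('nest',g(327,211,.06),g(464,211,.06), g(329,268,.06),g(463,268,.06))
```

```text
lid [0.5087 0.1931 0.179 ] [0.5058 0.2418 0.179 ] rib [0.5195 0.2114 0.211 ] [0.5187 0.224  0.211 ] ribend [0.5726 0.2139 0.211 ] [0.5718 0.2276 0.211 ]
nest [0.5021 0.1818 0.06  ] [0.4977 0.2544 0.06  ] [0.5331 0.1836 0.06  ] [0.5286 0.257  0.06  ]
```

servo_tool --pt "1 -2.5 1.5 20 0 0 0" --pt "1 0 0 25 0 0 0" --pt "1 0 0 20 0 0 0" --pt "1 0 0 10 0 0 0" --pt "1 0 0 5 0 0 0" --pt "1 0 0 4 0 0 0" --pt "1 0 0 3 0 0 0" --pt "1 0 0 2 0 0 0" --pt "1 0 0 0 0 0 0" --pt "1 0 0 0 0 0 0" --pt "1 0 0 0 0 0 0" --squeeze 50

```text
t: 6.47
eef_pos: [0.5483, 0.2221, 0.0982]
ee_rot: [3.141, 0.001, -3.079]
force: [-1.3, -0.8, -2.6]
width: 0.0136
gripper_force: 49.9
```

Run:
```python
from h import *
s=arm.get_state(); print(s['eef_pos'],s['ee_rot'],s['force'],s['moment'],s['width'])
f=arm.grab_frame('scene'); cv2.imwrite('pics/s3.png',cv2.resize(f['color'][180:370,260:420],(500,594),interpolation=3)[:,:,::-1])
w=arm.grab_frame('wrist'); cv2.imwrite('pics/w3.png',cv2.resize(w['color'],(800,600))[:,:,::-1])
```

```text
[0.54832673 0.22209006 0.09822614] [ 3.14102678e+00  9.08879007e-04 -3.07870410e+00] [-1.30498573 -0.83122201 -2.57004195] [-0.00071053  0.03083691  0.03875681] 0.013610587022690454
```

View pics/w3.png

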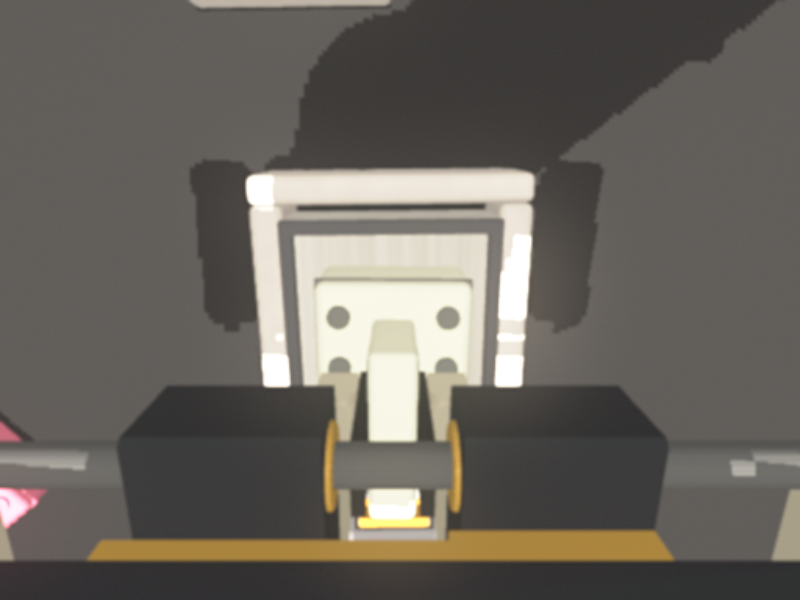

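The cartridge is inside the rim with clear margins: the inner edge is at columns 295–492 and row 235, the block at columns 316–471. Now I'll seat it, then push it down about 14.5 mm and hold.

servo_tool --pt "1 0 0 1 0 0 0" --pt "1 0 0 1 0 0 0" --pt "1 0 0 1 0 0 0" --pt "1 0 0 0 0 0 0" --pt "1 0 0 0 0 0 0" --pt "1 0 0 0 0 0 0"

```text
t: 7.07
eef_pos: [0.5483, 0.2221, 0.0958]
ee_rot: [3.141, 0.001, -3.078]
force: [-3.6, -0.2, 6.6]
width: 0.0137
gripper_force: 49.9
```

servo_tool --pt "1 0 0 2 0 0 0" --pt "1 0 0 2 0 0 0" --pt "1 0 0 2 0 0 0" --pt "1 0 0 2 0 0 0" --pt "1 0 0 2 0 0 0" --pt "1 0 0 2 0 0 0" --pt "1 0 0 1 0 0 0" --pt "1 0 0 0 0 0 0" --pt "1 0 0 0 0 0 0" --pt "1 0 0 0 0 0 0"

```text
t: 7.9
eef_pos: [0.5484, 0.2221, 0.083]
ee_rot: [3.141, 0.001, -3.078]
force: [-4.2, -1.4, 8.0]
width: 0.0135
gripper_force: 49.9
```

servo_tool --pt "1 0 0 0.5 0 0 0" --pt "1 0 0 0 0 0 0" --pt "1 0 0 0 0 0 0" --pt "1 0 0 0 0 0 0" --pt "1 0 0 0 0 0 0" --pt "1 0 0 0 0 0 0" --pt "1 0 0 0 0 0 0" --pt "1 0 0 0 0 0 0" --pt "1 0 0 0 0 0 0" --pt "1 0 0 0 0 0 0" --pt "1 0 0 0 0 0 0" --pt "1 0 0 0 0 0 0" --pt "1 0 0 0 0 0 0" --pt "1 0 0 0 0 0 0" --pt "1 0 0 0 0 0 0" --pt "1 0 0 0 0 0 0" --pt "1 0 0 0 0 0 0" --pt "1 0 0 0 0 0 0" --pt "1 0 0 0 0 0 0" --pt "1 0 0 0 0 0 0"

```text
t: 9.57
eef_pos: [0.5484, 0.2221, 0.0825]
ee_rot: [3.141, 0.001, -3.078]
force: [-3.2, -0.4, 7.3]
width: 0.0141
gripper_force: 49.9
```

Run:
```python
from h import *
f=arm.grab_frame('scene'); cv2.imwrite('pics/s4.png',cv2.resize(f['color'][200:360,270:400],(487,600),interpolation=3)[:,:,::-1])
```

```text
(no output)
```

View pics/s4.png

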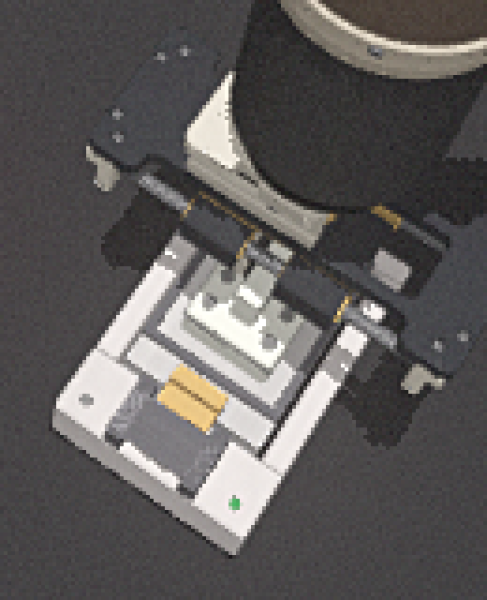

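The brass tongue at about (195,395) now reaches over the platform's edge. I'll ease up 2 mm, open only partly, and retract.

servo_tool --pt "1 0 0 -1 0 0 0" --pt "1 0 0 -1 0 0 0" --pt "1 0 0 0 0 0 0" --pt "0.3 0 0 0 0 0 0" --pt "0.3 0 0 0 0 0 0" --pt "0.3 0 0 0 0 0 0" --pt "0.3 0 0 0 0 0 0" --pt "0.3 0 0 -10 0 0 0" --pt "0.3 0 0 -25 0 0 0" --pt "0.3 0 0 -35 0 0 0" --pt "0.3 0 0 -35 0 0 0" --pt "0.3 0 0 -15 0 0 0" --pt "0.3 0 0 0 0 0 0" --pt "0.3 0 0 0 0 0 0"

```text
t: 10.78
eef_pos: [0.5485, 0.2222, 0.205]
ee_rot: [3.14, 0.002, -3.079]
force: [0.4, 0.5, -0.7]
width: 0.0307
gripper_force: 0.0
```

Run:
```python
from h import *
f=arm.grab_frame('scene'); find(f,'nest'); find(f,'cartridge'); find(f,'latch')
w=arm.grab_frame('wrist')
o=np.hstack([cv2.resize(f['color'][200:360,270:400],(325,400),interpolation=3),cv2.resize(w['color'],(470,400))]); cv2.imwrite('pics/s5.png',o[:,:,::-1])
```

```text
nest 0.83 [0.582 0.234 0.047] [334. 296.]
cartridge 0.85 [0.652 0.006 0.035] [225. 255.]
cartridge 0.55 [0.56  0.223 0.08 ] [338. 279.]
latch 0.49 [0.619 0.227 0.053] [320. 308.]
```

View pics/s5.png

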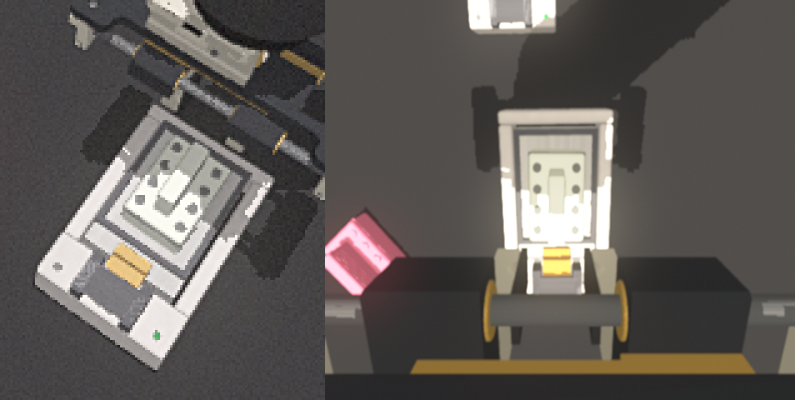

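The platform stays down at about 47 mm. The tongue at (128,265) lies over its edge, and the cartridge is free, flat and centred in the rim at (180,190). Handing in.

```bash
python3 -c "
from station import arm
print(arm.job_done())"
```

```text
the job is handed in; nothing more can be done
None
```

The cartridge is in the larger station, flat and centred inside the rim, with the platform latched down and the gripper clear; I handed the job in about 11 s into the run, though no verdict came back.

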